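# Clean the fixture and hold the splined key home

## Task

With the scraper block in hand, wipe all four loose metal chips off the top of the fixture block onto the table (not with the fingers), then set the scraper back down on the table clear of the fixture. Then lift the splined key out of its stand, turn it so that its splines mesh with the socket in the fixture's top, and push it fully home against the spring plug, collar flush on the block. Finish while still gripping the key and keeping it pressed home; leave the other tools and parts where they are.

Things in the scene. Friction and masses are not known exactly. Their poses are not given: they have to be found in the camera images.
- fixture: fixed steel block, 130 mm along its x, 100 along its y, 55 tall, origin under its centre; in the middle of each y side a low hold-down ear (12 mm tall, bolt head to 20) reaches 22 mm out. The spline socket is in the middle of its level top face
- socket (a point): centre of the socket's plus-shaped mouth, in the block's top face (z = 0.055): a square core 19.5 x 19.5 with four slots 10.5 mm wide along the block's +-x and +-y, slot ends 15.75 mm from the centre, so the key fits at every quarter turn. z up, x along the block's long side
- plug (a joint): black plus-shaped spring plug that fills the socket 1.5 mm below the top face, so chips cannot fall in; value = how far it is pushed down in m (0 up, 0.0325 with the key home, stop at 0.036). It pushes up with 5 N at the top, 10 N with the key home: it lifts a released key out again
- stand_hole0 (a point): mouth (top centre) of the 31 mm round hole through the fixed grey key stand, a block 70 x 70 mm, 45 mm tall (mouth at z = 0.045)
- key_grip (a point): middle of the black grip of the splined key, which stands in the stand's hole, resting on its collar (loose, 0.3 kg). Grip: 24 mm thick along the key's x, 52 along its y, 44 tall. Below it a steel collar d 50, 6 thick, underside 28 mm below this point; then the splined stem. z up. Home: this point is 28 mm above the socket's mouth
- key_tip (a point): lower end of the key's stem, 34 mm below the collar's underside. Stem: round core d 16 with four ribs 7 mm wide, tips 14 mm from the axis, along the key's +-x and +-y (in line with the grip's faces), from the collar to 8 mm above this point, last 8 mm tapered to 3 wide; below them a round nose, d 16 tapering to d 8. Unmeshed, it stops on its ribs 20 to 25 mm too high
- scraper_mid (a point): centre (half-way up) of the loose scraper block, which stands on the table: 60 mm tall, a steel shoe 30 mm along its x, 110 along its y, 14 tall, and above it a wooden grip 24 mm along x, 96 along y. z up; the wide lower edge runs along y; about 0.3 kg
- chip0_mid (a point): bright loose metal chip, about 20 x 11 x 6 mm, 11 g, lying on the top face of the fixture block at the start; this point is its centre
- chip1_mid (a point): bright loose metal chip, about 20 x 11 x 6 mm, 11 g, lying on the top face of the fixture block at the start; this point is its centre
- chip2_mid (a point): bright loose metal chip, about 20 x 11 x 6 mm, 11 g, lying on the top face of the fixture block at the start; this point is its centre
- chip3_mid (a point): bright loose metal chip, about 20 x 11 x 6 mm, 11 g, lying on the top face of the fixture block at the start; this point is its centre
- bolt: steel bolt standing on its 30 mm head (d 16 shank up, 56 mm tall); origin under its head; not part of the job, to be left where it is
- hammer: hammer lying on the table; origin on its underside; not part of the job, to be left where it is
- wrench: flat wrench lying on the table; origin on its underside; not part of the job, to be left where it is
- screwdriver: screwdriver lying on the table; origin on its underside; not part of the job, to be left where it is
- collar_ring: thick steel ring, d 48, 16 tall; origin under its centre; not part of the job, to be left where it is
- bar: round steel bar, d 24, 220 long, lying; origin under its middle; not part of the job, to be left where it is
- offcut: wooden offcut 90 x 60 x 30; origin under its centre; not part of the job, to be left where it is
- file_block: flat dark steel strip 160 x 30 x 12; origin under its centre; not part of the job, to be left where it is
There are look-alikes about, which are no part of the job. What is shaped like the part that bears key_grip but purple is not meant.

How it is judged (in metres and radians):
On the way, in this order (a step that is already met when the one before it is completed fails the run):
1. the fixture's top is clear of all four chips while the scraper is held in the fingers (height (world z) of each of chip0_mid, chip1_mid, chip2_mid, chip3_mid below 0.03 m and contact force between the fingers and scraper above 1 N), for 0.2 s.
2. the scraper stands or lies on the table, let go, clear of the fixture (contact force between the fingers and scraper below 0.1 N and height (world z) of scraper_mid below 0.04 m and linear speed of scraper below 0.03 m/s and horizontal distance between scraper_mid and socket above 0.08 m), for 0.2 s.
At the end, for the whole second after the job is handed in: key upright in the socket (3.4 deg), within 4 mm of its axis, collar within 2 mm of the top face, plug down over 30 mm and pressing the key with over 5 N, fingers gripping it with over 3 N; all chips off the block (below 30 mm); scraper on the table 80 mm or more from the socket (height (world z) of each of chip0_mid, chip1_mid, chip2_mid, chip3_mid below 0.03 m and horizontal distance between key_grip and socket below 0.004 m and z of key_grip in the frame of socket below 0.03 m and angle between key_grip's own z axis and vertical below 0.06 rad and value of joint plug above 0.03 m and contact force between key and plug above 5 N and contact force between the fingers and key above 3 N and height (world z) of scraper_mid below 0.04 m and horizontal distance between scraper_mid and socket above 0.08 m); the arm keeps its last pose, push and grip.
It fails at once if a chip is pushed with the fingers instead of the scraper (contact force between the fingers and chip0 above 2 N or contact force between the fingers and chip1 above 2 N or contact force between the fingers and chip2 above 2 N or contact force between the fingers and chip3 above 2 N).
It fails at once if a bystander is moved by more than 30 mm (distance of any of bolt, hammer, wrench, screwdriver, collar_ring, bar, offcut, file_block from where it was at the start of the episode above 0.03 m).
It fails at once if the bolt is tipped over (angle between bolt's own z axis and vertical above 0.5 rad).
It also fails if it takes over 61 s, if anything falls off the work surface, if the arm or the gripper's body presses on something with over 40 N, if the wrist force passes 120 N, or if a joint passes its speed limit or range.

## Robot

A 6-joint arm with a two-finger parallel gripper is mounted at the origin on the work surface. World frame = base frame: x ahead of the robot, y to its left, z up, the work surface at z = 0. Lengths are in m, angles in degrees, forces in N, time in s.
With the tool pointing down it reaches from about 0.35 to 0.875 m from the base axis. Payload 4.2 kg.
Tool frame: the origin (TCP) lies on the centre line of the jaws, within the pads' length; the fingertips stand tip_reach ahead of it and the grasp point (between the pads) is the TCP (tip_reach is the distance from the TCP to the fingertips, in m); z points along the fingers, y is the line along which they close (so a half turn about z gives the same grasp; the last joint's range is limited). The gripper opens to 87 mm and grips with 3 to 60 N. Pads are 19 mm wide; open, the fingers measure 117 mm over their backs; the gripper's body (75 mm by 190 mm) begins 51 mm behind the grasp point.
Start: joints at [82.999, 22.042, 0.453, 0, -68.411, -14.817], TCP at [0.232, 0.58, 0.242] pointing down, gripper open.
Joint ranges: [-179.83, 179.83], [-69.29, 118.12], [-61.27, 80.66], [-181.25, 117.63], [-171.15, -9.14], [-177.46, 177.46]. Speed limits (degrees/s): [159.86, 159.86, 180, 180, 180, 180].

## Interface

Orientations are given as a 3x3 rotation matrix whose columns are the frame's x, y, z axes.
In Python, from station import sense, capture, finish_job, tip_reach gives the robot as it stands.
- The arm moves only by the tool arm_command, never from a script. Its argument "deltas" is a list of rows, each a list of 7 numbers: the turn, a rotation vector about the tool's x, y, z in rad, then the shift along the tool's x, y, z in cm, then the closure, from -1 (fully open) to 1 (shut), so that 0 is half open. In form: [[rx, ry, rz, dx, dy, dz, hand], ...]. A call has 1 to 8 rows; each row is the pose to reach, as a shift and turn from the pose commanded when the call began, along the tool's axes at that moment; what a row does not reach only later rows make up. A row lasts 1/12 s, in which the tool goes at most 41.7 mm and 7.16 degrees, less where a joint would pass 70% of its speed; a pose out of reach is approached as far as the arm can. A call with a gripper value outside its range is refused whole. The fingers move at their own pace and stop on an object; the grip force is fixed at half the most. Time passes only in rows, so rows that repeat a pose let the fingers close. It gives the time, the measured TCP pose, the force, the opening and the grip force at its end, in the units of the state.
- sense(): the state, without advancing time (a new reading comes with each control period).
- capture(name): name is "scene" or "top" or "wrist"; returns a dict with "pixels" (400x640x3 uint8, blue, green, red), "fovy" (degrees; the focal length in pixels is half the picture's height over the tangent of half this angle, whatever the lens; pixels are square), "cx", "cy" (the principal point, pixels), "rvec" (rotation vector, rad) and "tvec" (3), from world to camera coordinates, as OpenCV has them. Camera axes: x right, y down, z forward; pixel columns grow to the right and rows downward; lengths in m; the calibration is good to about 2 mm. A picture is of the moment at which its call begins. There is no depth.
- finish_job(): hands the job in; it is judged then, once.
The state is a dict: "time_s": time; "joints": joint angles; "joint_velocities": joint speeds; "effort": joint torques, N m; "tcp_pos": TCP position; "ee_rot": TCP orientation; "wrist_force": force on the tool from outside, world axes, zero at the start; "moment": the same for the moment, N m; "gripper_width": opening from 0.0 (shut) to 1.0 (fully open); "gripper_force": force on a finger pad.
Only numpy, scipy, OpenCV 4.12 (cv2) and the standard library are available. Lean on these libraries where they do the work, as an engineer would, in place of code of your own. Each camera call takes 0.05 s, during which the arm holds its last target. There are 200 camera calls.

## Working session

There is one attempt and no reset: what is moved stays moved. The work goes in short steps, Python scripts to look and compute and a tool call to move; the robot and the scene stay as the last step left them, time stands still between calls to the robot, and variables do not carry over. Pictures are saved under pics/ and viewed, at most 10 in all, crops included, and the job is handed in when it is done.

Besides the shell and the picture viewer there is one more tool, called after ">>>" as name(argument=value, ...), one argument or row to a line, values as JSON. arm_command: Moves the arm, as the interface text tells. Its arguments: {"type":"object","properties":{"deltas":{"type":"array"}},"required":["deltas"]}

```bash
mkdir -p pics; ls
python3 - <<'E'
from station import sense,capture,tip_reach
import cv2,numpy as np
s=sense();print(s,tip_reach)
for n in("scene","top"):
    c=capture(n);cv2.imwrite(f"pics/{n}0.png",c["pixels"]);print(n,c["fovy"],c["cx"],c["cy"],c["rvec"],c["tvec"])
    R=cv2.Rodrigues(np.array(c["rvec"]))[0];print(-R.T@np.array(c["tvec"]).ravel())
E
```

```text
pics
{'time_s': 0.0, 'joints': array([ 8.29975101e+01,  2.20887302e+01,  3.79632998e-01, -2.70504928e-02,
       -6.84113660e+01, -1.48168251e+01]), 'joint_velocities': array([ 1.59617075e-02, -3.08253610e-02,  2.65247704e-02,  3.35802454e-05,
       -1.84156502e-02,  1.56761172e-02]), 'effort': array([ 7.68640984e-05, -3.90670681e+01,  1.87405014e+01,  4.21979919e+00,
        1.09639275e-02, -1.93924525e-04]), 'tcp_pos': array([0.23207854, 0.57970806, 0.24048498]), 'ee_rot': array([[ 9.28295870e-01, -3.71841766e-01, -6.92039771e-04],
       [-3.71842392e-01, -9.28293650e-01, -2.03323789e-03],
       [ 1.13626641e-04,  2.14477606e-03, -9.99997694e-01]]), 'wrist_force': array([ 0.43441231,  0.13805441, -0.09235547]), 'moment': array([-0.00715587,  0.01406629, -0.02774589]), 'gripper_force': 0.0, 'gripper_width': 0.9997300618890761} 0.019
scene 47.912793202810704 314.8335468790431 197.86165587204923 [ 2.39571194  0.74491577 -0.27457229] [-0.47211891 -0.21450792  1.52602685]
[ 1.0298326  -0.62116952  1.07296836]
top 55.13642969267389 322.5093648009308 193.3838735759191 [ 2.15329661 -2.1170252   0.20616396] [-0.01458644  0.58027441  1.17808405]
[0.36303555 0.01177851 1.26209335]
```

View pics/scene0.png

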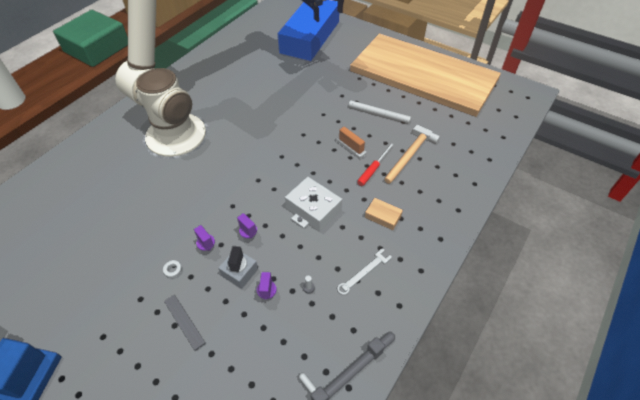

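View pics/top0.png

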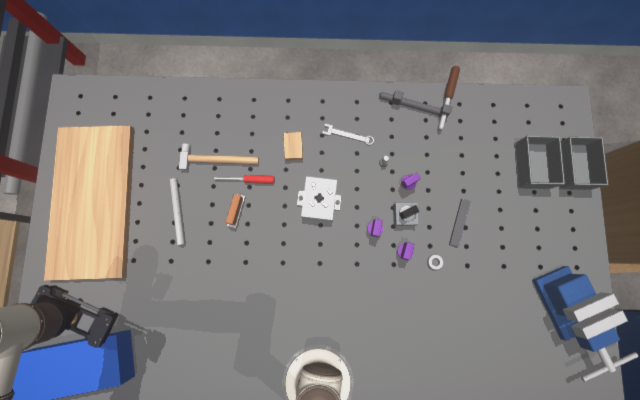

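The top view has x pointing up and y pointing left. It shows the fixture at (319,198), the scraper at (236,210), and the black key in its stand at (406,213). The purple look-alikes are around (375–411, 180–250). Next I'll zoom in on these.

```bash
cat > h.py <<'E'
import cv2,numpy as np
from station import sense,capture
def cam(c):
    f=200/np.tan(np.radians(c["fovy"])/2)
    K=np.array([[f,0,c["cx"]],[0,f,c["cy"]],[0,0,1]]);R=cv2.Rodrigues(np.array(c["rvec"],float))[0]
    return K,R,np.array(c["tvec"],float).ravel()
def ray(c,u,v,z):
    K,R,t=cam(c);o=-R.T@t;d=R.T@np.linalg.inv(K)@[u,v,1];return o+d*(z-o[2])/d[2]
def proj(c,P):
    K,R,t=cam(c);return cv2.projectPoints(np.atleast_2d(np.array(P,float)),cv2.Rodrigues(R)[0],t,K,None)[0].reshape(-1,2)
E
python3 - <<'E'
from h import *
c=capture("top");p=c["pixels"]
rows=[]
def crop(u,v,w,h,s):return cv2.resize(p[v:v+h,u:u+w],None,fx=s,fy=s,interpolation=cv2.INTER_CUBIC)
a=crop(290,170,60,60,6);b=crop(210,180,60,60,6);
d=crop(370,180,60,60,6)
o=np.hstack([a,b]);o=cv2.resize(o,(600,300))
o=np.vstack([o,np.hstack([cv2.resize(d,(300,300)),np.zeros((300,300,3),np.uint8)])]);cv2.imwrite("pics/crop0.png",o)
for n,u,v,z in[("fix",319.5,198.5,.055),("scr",234,209,.06),("key",408,212,.095),("stand",406.5,214,.045)]:print(n,ray(c,u,v,z))
E
```

```text
fix [0.56307839 0.00466969 0.055     ]
scr [0.52377876 0.27369132 0.06      ]
key [ 0.51928327 -0.26836595  0.095     ]
stand [ 0.51942402 -0.27538124  0.045     ]
```

View pics/crop0.png

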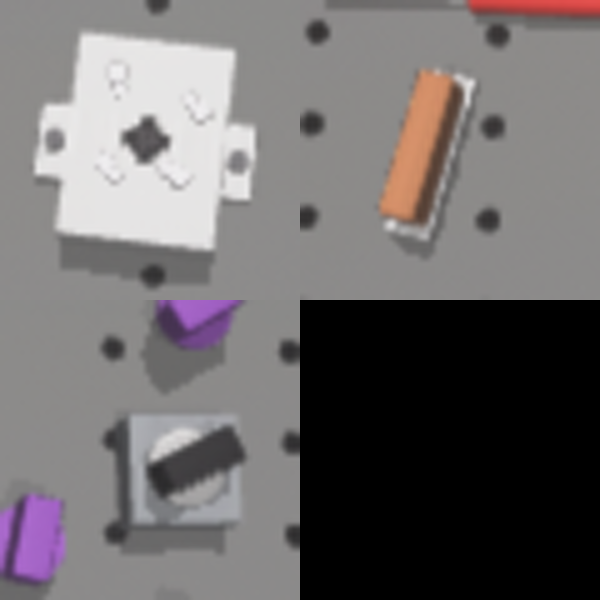

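The fixture top's corners are at crop (80,33), (237,50), (213,250) and (57,232), with the socket at (147,140) and the chips well inside the edges. The scraper grip runs from (80,212) to (120,70), and the key grip's long side runs from (157,482) to (237,442).

```bash
cat >> h.py <<'E'
from scipy.spatial.transform import Rotation as Ro
def yawR(deg): # tool down, tool y along world angle deg
    a=np.radians(deg);y=np.array([np.cos(a),np.sin(a),0]);z=np.array([0,0,-1.]);return np.c_[np.cross(y,z),y,z]
def go(p,yaw,s=None):
    s=s or sense();R=s["ee_rot"];rv=Ro.from_matrix(R.T@yawR(yaw)).as_rotvec();d=R.T@(np.array(p)-s["tcp_pos"])*100
    print("t",round(s["time_s"],2),"tcp",s["tcp_pos"].round(4),"yaw",np.degrees(np.arctan2(R[1,1],R[0,1])).round(2),"F",s["wrist_force"].round(1),"-> row",rv.round(4),d.round(2),"rows",max(abs(np.degrees(rv)).max()/7.16,np.linalg.norm(d)/4.17).round(1))
E
python3 - <<'E'
from h import *
c=capture("top")
def P(L,o,z):return np.array([ray(c,o[0]+x/5,o[1]+y/5,z)[:2] for x,y in L])
a=lambda d:np.degrees(np.arctan2(d[1],d[0]))
f=P([(80,33),(237,50),(213,250),(57,232),(147,140)],(290,170),.055)
print("fix",f[:4].mean(0),f[4],"len",[np.linalg.norm(f[i]-f[(i+1)%4]).round(4) for i in range(4)],a(f[0]-f[3]),a(f[1]-f[2]),a(f[0]-f[1])-90,a(f[3]-f[2])-90)
s=P([(120,70),(155,77),(115,222),(80,212)],(210,180),.06);print("scr",s.mean(0),[np.linalg.norm(s[i]-s[(i+1)%4]).round(4) for i in range(4)],a(s[0]-s[3]),a(s[1]-s[2]))
print("chips",P([(118,75),(197,107),(110,167),(175,173)],(290,170),.058))
print("stand",P([(128,115),(240,115),(240,225),(128,225)],(370,180),.045).mean(0))
k=P([(148,168),(232,127)],(370,180),.095);print(k,a(k[1]-k[0]))
go([s.mean(0)[0],s.mean(0)[1],.2],a(s[0]-s[3])+90-180)
E
```

```text
fix [0.56448921 0.00510889] [0.56469113 0.00501646] len [np.float64(0.1018), np.float64(0.1304), np.float64(0.0994), np.float64(0.1297)] -5.113420015941423 -6.194847749273867 -5.226747225398611 -5.613906223233258
scr [0.52390493 0.27518749] [np.float64(0.0228), np.float64(0.0947), np.float64(0.023), np.float64(0.0929)] -12.363046861373942 -12.24097031566885
chips [[ 0.6060841   0.02433612]
 [ 0.58616625 -0.02657561]
 [ 0.54636879  0.02824726]
 [ 0.54325842 -0.01311791]]
stand [ 0.51962326 -0.2763692 ]
[[ 0.5138641  -0.2423062 ]
 [ 0.54030149 -0.2949185 ]] -63.32073261714161
t 0.2 tcp [0.2322 0.5799 0.2409] yaw -111.82 F [ 1.1  0.1 -0. ] -> row [ 0.0013 -0.     -0.1651] [38.41 17.44  4.12] rows 10.2
```

>>> arm_command(
  deltas=[
    [0,0,-0.165,38.4,17.4,4,-1],
    [0,0,-0.165,38.4,17.4,4,-1],
    [0,0,-0.165,38.4,17.4,4,-1],
    [0,0,-0.165,38.4,17.4,4,-1],
    [0,0,-0.165,38.4,17.4,4,-1],
    [0,0,-0.165,38.4,17.4,4,-1],
    [0,0,-0.165,38.4,17.4,4,-1],
    [0,0,-0.165,38.4,17.4,4,-1],
  ],
)

```text
time_s: 0.87
tcp_pos: [0.4629, 0.3391, 0.21]
ee_rot: [[0.977, -0.214, 0.0], [-0.214, -0.977, 0.0], [0.0, -0.0, -1.0]]
wrist_force: [1.4, 0.2, 0.3]
gripper_width: 1.002
gripper_force: 0.0
```

Run:
```python
from h import *
go([.524,.275,.2],-102.3)
```

```text
t 0.87 tcp [0.4629 0.3391 0.21  ] yaw -102.34 F [1.4 0.2 0.3] -> row [-0.0001 -0.     -0.0007] [7.34 4.95 1.  ] rows 2.1
```

>>> arm_command(
  deltas=[
    [0,0,0,7.3,5,1,-1],
    [0,0,0,7.3,5,1,-1],
    [0,0,0,7.3,5,1,-1],
    [0,0,0,7.3,5,1,-1],
    [0,0,0,7.3,5,1,-1],
  ],
)

```text
time_s: 1.28
tcp_pos: [0.5226, 0.276, 0.1998]
ee_rot: [[0.977, -0.215, -0.001], [-0.215, -0.977, -0.0], [-0.0, 0.0, -1.0]]
wrist_force: [-0.8, 0.1, -0.4]
gripper_width: 1.003
gripper_force: 0.0
```

Run:
```python
from h import *
go([.524,.275,.2],-102.3)
c=capture("wrist");cv2.imwrite("pics/w1.png",c["pixels"])
s=sense();K,R,t=cam(c);print("camera in tool",s["ee_rot"].T@(-R.T@t-s["tcp_pos"]), s["ee_rot"].T@R.T)
# expected scraper top corners
a=np.radians(-12.3);u=np.array([np.cos(a),np.sin(a)]);n=np.array([-u[1],u[0]])
for i,j in((1,1),(1,-1),(-1,-1),(-1,1)):print(proj(c,[*(np.array([.524,.275])+i*.048*u+j*.012*n),.06])[0].round(1))
```

```text
t 1.28 tcp [0.5226 0.276  0.1998] yaw -102.43 F [-0.8  0.1 -0.4] -> row [ 0.0003  0.0005 -0.0023] [ 0.16  0.06 -0.02] rows 0.0
camera in tool [ 0.07943317  0.00050533 -0.14378805] [[-2.09129443e-03 -9.57621219e-01 -2.88022963e-01]
 [ 9.99997813e-01 -2.01348152e-03 -5.66403557e-04]
 [-3.75288494e-05 -2.88023518e-01  9.57623335e-01]]
[304.2 136.1]
[329.9 136. ]
[328.9 230.9]
[305.5 231. ]
```

View pics/w1.png

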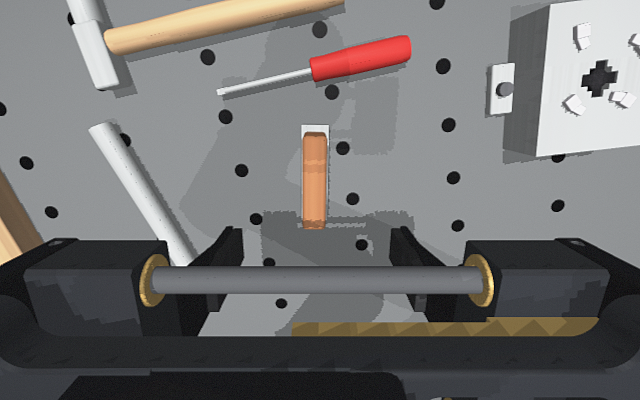

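The wrist view shows the grip top at u 303–327, v 132–228. That is within about 2 px of the prediction, so I'll descend to z = 0.045 and grip.

>>> arm_command(
  deltas=[
    [0,0,0,0.1,0.1,4,-1],
    [0,0,0,0.1,0.1,8,-1],
    [0,0,0,0.1,0.1,12,-1],
    [0,0,0,0.1,0.1,15.5,-1],
    [0,0,0,0.1,0.1,15.5,-1],
    [0,0,0,0.1,0.1,15.5,-1],
  ],
)

```text
time_s: 1.83
tcp_pos: [0.5221, 0.2758, 0.0442]
ee_rot: [[0.977, -0.211, -0.002], [-0.211, -0.977, -0.003], [-0.002, 0.003, -1.0]]
wrist_force: [0.4, 1.4, 0.5]
gripper_width: 1.0
gripper_force: 0.0
```

>>> arm_command(
  deltas=[
    [0,0,0,0,0,0,1],
    [0,0,0,0,0,0,1],
    [0,0,0,0,0,0,1],
    [0,0,0,0,0,0,1],
    [0,0,0,0,0,0,1],
    [0,0,0,0,0,0,1],
    [0,0,0,0,0,0,1],
    [0,0,0,0,0,0,1],
  ],
)

```text
time_s: 2.5
tcp_pos: [0.5234, 0.275, 0.0452]
ee_rot: [[0.977, -0.214, 0.0], [-0.214, -0.977, 0.0], [0.0, -0.0, -1.0]]
wrist_force: [-0.6, -0.7, 0.8]
gripper_width: 0.475
gripper_force: 0.0
```

>>> arm_command(
  deltas=[
    [0,0,0,0,0,0,1],
    [0,0,0,0,0,0,1],
    [0,0,0,0,0,0,1],
    [0,0,0,0,0,0,1],
    [0,0,0,0,0,0,1],
    [0,0,0,0,0,0,1],
  ],
)

```text
time_s: 3.0
tcp_pos: [0.5235, 0.2754, 0.0451]
ee_rot: [[0.977, -0.214, 0.001], [-0.214, -0.977, 0.0], [0.0, -0.001, -1.0]]
wrist_force: [0.8, 1.1, -0.2]
gripper_width: 0.274
gripper_force: 29.9
```

>>> arm_command(
  deltas=[
    [0,0,0,0,0,-4,1],
    [0,0,0,0,0,-8,1],
    [0,0,0,0,0,-12,1],
    [0,0,0,0,0,-15,1],
    [0,0,0,0,0,-15,1],
  ],
)

```text
time_s: 3.42
tcp_pos: [0.5261, 0.2766, 0.2023]
ee_rot: [[0.977, -0.213, 0.011], [-0.213, -0.977, 0.007], [0.009, -0.009, -1.0]]
wrist_force: [0.4, 1.1, -2.8]
gripper_width: 0.278
gripper_force: 29.9
```

Run:
```python
from h import *
# sweep start: beyond +x end of block (far), sweep toward robot. psi=-5.5
psi=np.radians(-5.5);ex=np.array([np.cos(psi),np.sin(psi)]);f=np.array([.5645,.005])
for d in(.095,-.095):
    p=f+d*ex;go([p[0],p[1],.2],180-5.5)
print(sense()["gripper_force"],sense()["gripper_width"],sense()["joints"])
```

```text
t 3.42 tcp [0.5261 0.2766 0.2023] yaw -102.3 F [ 0.4  1.1 -2.8] -> row [-1.380e-02 -7.000e-04  1.452e+00] [18.97 24.6   0.18] rows 11.6
t 3.42 tcp [0.5261 0.2766 0.2023] yaw -102.3 F [ 0.4  1.1 -2.8] -> row [-1.380e-02 -7.000e-04  1.452e+00] [ 1.100e-01  2.685e+01 -1.000e-02] rows 11.6
29.933653460611822 0.2776548080247917 [ 43.39773264  20.45753028  -7.92532315   0.14986738 -60.90287229
  34.22716062]
```

>>> arm_command(
  deltas=[
    [0,0,0.12,2,2.5,0,1],
    [0,0,0.24,4,5,0,1],
    [0,0,0.36,6,7.5,0,1],
    [0,0,0.48,8,10,0,1],
    [0,0,0.6,10,12.5,0,1],
    [0,0,0.72,12,15,0,1],
    [0,0,0.84,14,17.5,0,1],
    [0,0,0.96,16,20,0,1],
  ],
)

```text
time_s: 4.08
tcp_pos: [0.6358, 0.0437, 0.193]
ee_rot: [[0.379, -0.925, -0.005], [-0.925, -0.379, -0.0], [-0.001, 0.004, -1.0]]
wrist_force: [-0.0, 1.0, -2.9]
gripper_width: 0.272
gripper_force: 29.9
```

Run:
```python
from h import *
psi=np.radians(-5.5);ex=np.array([np.cos(psi),np.sin(psi)]);f=np.array([.5645,.005])
p=f+.09*ex;go([p[0],p[1],.2],180-5.5)
```

```text
t 4.08 tcp [0.6358 0.0437 0.193 ] yaw -157.74 F [-0.   1.  -2.9] -> row [4.700e-03 2.000e-04 4.845e-01] [ 5.07  0.1  -0.71] rows 3.9
```

>>> arm_command(
  deltas=[
    [0,0,0.12,2,0,-0.4,1],
    [0,0,0.24,4,0,-0.4,1],
    [0,0,0.36,5.1,0.1,-0.4,1],
    [0,0,0.485,5.1,0.1,-0.4,1],
    [0,0,0.485,5.1,0.1,-0.4,1],
    [0,0,0.485,5.1,0.1,-0.4,1],
  ],
)

```text
time_s: 4.58
tcp_pos: [0.6544, -0.0023, 0.1973]
ee_rot: [[-0.087, -0.996, -0.004], [-0.996, 0.087, -0.0], [0.0, 0.004, -1.0]]
wrist_force: [0.0, -0.2, -2.7]
gripper_width: 0.273
gripper_force: 29.9
```

Run:
```python
from h import *
psi=np.radians(-5.5);ex=np.array([np.cos(psi),np.sin(psi)]);f=np.array([.5645,.005])
p=f+.09*ex;go([p[0],p[1],.125],180-5.5)
c=capture("wrist");cv2.imwrite("pics/w2.png",c["pixels"])
# predicted block corners & socket
L=[f+i*.065*ex+j*.05*np.array([-ex[1],ex[0]]) for i,j in((1,1),(1,-1),(-1,-1),(-1,1),(0,0))]
print(proj(c,[[*q,.055] for q in L]).round(1))
```

```text
t 4.58 tcp [ 0.6544 -0.0023  0.1973] yaw 174.99 F [ 0.  -0.2 -2.7] -> row [ 0.0037 -0.0005  0.0085] [ 0.13 -0.01  7.23] rows 1.7
[[339.3 232.1]
 [342.5 134.2]
 [480.5 135.2]
 [464.5 232.9]
 [406.6 186. ]]
```

View pics/w2.png

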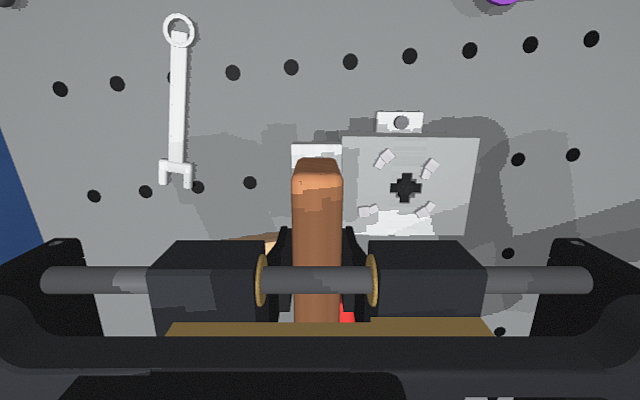

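The socket is seen at (405,187) against a prediction of (406.6,186), and the block edges match too. I'll lower the scraper beyond the far edge.

>>> arm_command(
  deltas=[
    [0.004,0,0.008,0.1,0,4,1],
    [0.004,0,0.008,0.1,0,8,1],
    [0.004,0,0.008,0.1,0,9.5,1],
    [0.004,0,0.008,0.1,0,9.5,1],
    [0.004,0,0.008,0.1,0,9.5,1],
    [0.004,0,0.008,0.1,0,9.5,1],
  ],
)

```text
time_s: 5.13
tcp_pos: [0.657, -0.0025, 0.106]
ee_rot: [[-0.096, -0.995, 0.008], [-0.995, 0.096, -0.0], [-0.0, -0.008, -1.0]]
wrist_force: [-0.2, -0.2, -2.7]
gripper_width: 0.271
gripper_force: 29.9
```

Run:
```python
from h import *
psi=np.radians(-5.5);ex=np.array([np.cos(psi),np.sin(psi)]);f=np.array([.5645,.005])
p=f+.09*ex;go([p[0],p[1],.1012],180-5.5)
```

```text
t 5.13 tcp [ 0.657  -0.0025  0.106 ] yaw 174.52 F [-0.2 -0.2 -2.7] -> row [-0.0078  0.0003  0.0003] [0.14 0.28 0.48] rows 0.1
```

>>> arm_command(
  deltas=[
    [0,0,0,0.1,0,0.2,1],
    [0,0,0,0.1,0,0.2,1],
    [0,0,0,0.1,0,0.2,1],
    [0,0,0,0.1,0,0.2,1],
  ],
)

```text
time_s: 5.47
tcp_pos: [0.6557, -0.004, 0.103]
ee_rot: [[-0.098, -0.995, 0.006], [-0.995, 0.098, -0.0], [-0.001, -0.006, -1.0]]
wrist_force: [1.1, 1.0, -2.4]
gripper_width: 0.272
gripper_force: 29.9
```

Run:
```python
from h import *
psi=np.radians(-5.5);ex=np.array([np.cos(psi),np.sin(psi)]);f=np.array([.5645,.005])
for d in(.09,-.1):
  p=f+d*ex;go([p[0],p[1],.1012],180-5.5)
```

```text
t 5.47 tcp [ 0.6557 -0.004   0.103 ] yaw 174.39 F [ 1.1  1.  -2.4] -> row [-0.0056  0.0005 -0.0018] [-0.02  0.16  0.18] rows 0.1
t 5.47 tcp [ 0.6557 -0.004   0.103 ] yaw 174.39 F [ 1.1  1.  -2.4] -> row [-0.0056  0.0005 -0.0018] [ 0.02 19.16  0.08] rows 4.6
```

>>> arm_command(
  deltas=[
    [-0.005,0,0,0,0.3,0.15,1],
    [-0.005,0,0,0,1.8,0.15,1],
    [-0.005,0,0,0,3.3,0.15,1],
    [-0.005,0,0,0,4.8,0.14,1],
    [-0.005,0,0,0,6.3,0.14,1],
    [-0.005,0,0,0,7.8,0.13,1],
    [-0.005,0,0,0,9,0.12,1],
  ],
)

```text
time_s: 6.05
tcp_pos: [0.5645, 0.0048, 0.1007]
ee_rot: [[-0.098, -0.995, -0.001], [-0.995, 0.098, 0.0], [-0.0, 0.001, -1.0]]
wrist_force: [0.0, 0.0, -2.5]
gripper_width: 0.273
gripper_force: 29.9
```

Run:
```python
from h import *
psi=np.radians(-5.5);ex=np.array([np.cos(psi),np.sin(psi)]);f=np.array([.5645,.005])
p=f-.1*ex;go([p[0],p[1],.1012],180-5.5)
```

```text
t 6.05 tcp [0.5645 0.0048 0.1007] yaw 174.38 F [ 0.   0.  -2.5] -> row [ 0.0013  0.0001 -0.002 ] [ 0.   10.   -0.04] rows 2.4
```

>>> arm_command(
  deltas=[
    [0,0,0,0,1.5,0,1],
    [0,0,0,0,3,0,1],
    [0,0,0,0,4.5,0,1],
    [0,0,0,0,6,0,1],
    [0,0,0,0,7.5,0,1],
    [0,0,0,0,8.5,0,1],
    [0,0,0,0,8.5,0,1],
    [0,0,0,0,8.5,0,1],
  ],
)

```text
time_s: 6.72
tcp_pos: [0.4816, 0.0133, 0.1011]
ee_rot: [[-0.097, -0.995, 0.001], [-0.995, 0.097, 0.0], [-0.0, -0.001, -1.0]]
wrist_force: [-0.1, 1.0, -3.2]
gripper_width: 0.272
gripper_force: 29.9
```

Run:
```python
from h import *
s=sense();print(s["tcp_pos"],s["wrist_force"])
c=capture("top");a=c["pixels"][150:270,270:370];d=capture("scene")["pixels"][160:260,250:370]
cv2.imwrite("pics/t3.png",np.hstack([cv2.resize(a,(400,480),interpolation=2),cv2.resize(d,(400,480),interpolation=2)]))
```

```text
[0.48164597 0.01330572 0.10114101] [-0.05162696  0.99889167 -3.21099924]
```

View pics/t3.png

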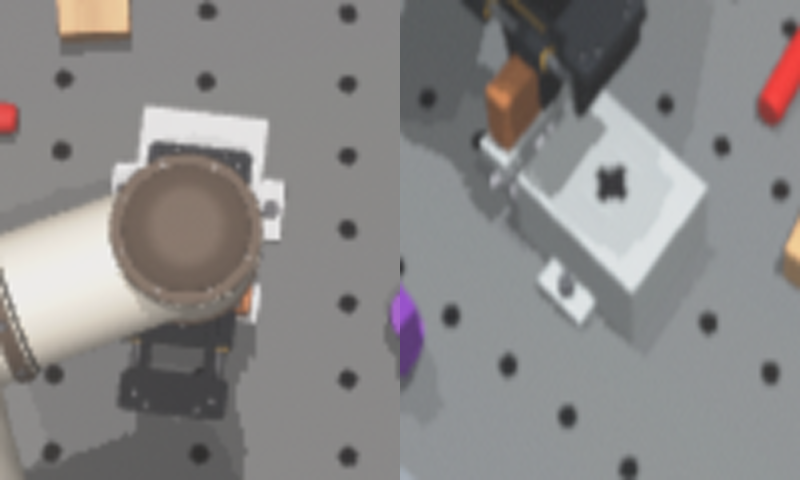

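The top face and socket look clear in both views (scene crop: socket at (612,183), no chips). I'll set the scraper down on the empty table at about (0.46, 0.17).

>>> arm_command(
  deltas=[
    [0,0,0,0,0,-2,1],
    [0,0,0,-3.5,1,-2,1],
    [0,0,0,-7.5,2,-2,1],
    [0,0,0,-11.5,3,-2,1],
    [0,0,0,-15.4,3.5,-2,1],
    [0,0,0,-15.4,3.5,1,1],
    [0,0,0,-15.4,3.5,3.5,1],
    [0,0,0,-15.4,3.5,4.8,1],
  ],
)

```text
time_s: 7.48
tcp_pos: [0.4607, 0.1703, 0.0501]
ee_rot: [[-0.097, -0.995, -0.004], [-0.995, 0.097, -0.002], [0.002, 0.004, -1.0]]
wrist_force: [-0.2, -1.3, -2.6]
gripper_width: 0.273
gripper_force: 30.0
```

Run:
```python
from h import *
go([.462,.169,.0451],174.4)
```

```text
t 7.48 tcp [0.4607 0.1703 0.0501] yaw 174.43 F [-0.2 -1.3 -2.6] -> row [ 0.0037 -0.002   0.0005] [ 0.12 -0.15  0.5 ] rows 0.1
```

>>> arm_command(
  deltas=[
    [0.002,0,0,0,0,0.45,1],
    [0.002,0,0,0,0,0.48,1],
    [0.002,0,0,0,0,0.48,1],
    [0.002,0,0,0,0,0.48,1],
  ],
)

```text
time_s: 7.82
tcp_pos: [0.4625, 0.1703, 0.0489]
ee_rot: [[-0.098, -0.995, 0.003], [-0.995, 0.098, 0.001], [-0.002, -0.003, -1.0]]
wrist_force: [-0.1, 0.4, -2.3]
gripper_width: 0.274
gripper_force: 30.0
```

Run:
```python
from h import *
go([.462,.169,.0451],174.4)
a=capture("top")["pixels"][160:260,220:360];d=capture("scene")["pixels"][160:260,250:370]
w=capture("wrist")["pixels"]
cv2.imwrite("pics/t4.png",np.vstack([np.hstack([cv2.resize(a,(400,286),interpolation=2),cv2.resize(d,(343,286),interpolation=2)]),cv2.resize(w,(743,310))[:]]))
```

```text
t 7.82 tcp [0.4625 0.1703 0.0489] yaw 174.38 F [-0.1  0.4 -2.3] -> row [-0.0031  0.0017 -0.0004] [0.14 0.04 0.38] rows 0.1
```

View pics/t4.png

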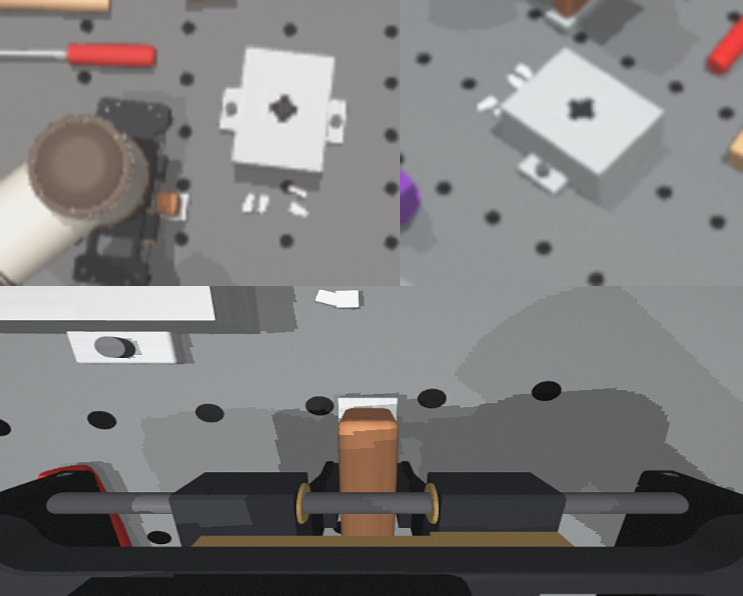

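All four chips lie on the table, at (250,203), (263,203), (295,188) and (298,208) in the top crop. Now I'll lower the scraper and release it.

>>> arm_command(
  deltas=[
    [0,0,0,0,0,0.2,1],
    [0,0,0,0,0,0.3,1],
    [0,0,0,0,0,0.3,1],
  ],
)

```text
time_s: 8.22
tcp_pos: [0.4615, 0.1699, 0.045]
ee_rot: [[-0.098, -0.995, 0.001], [-0.995, 0.098, 0.0], [-0.0, -0.001, -1.0]]
wrist_force: [0.9, 0.3, -2.1]
gripper_width: 0.27
gripper_force: 30.0
```

>>> arm_command(
  deltas=[
    [0,0,0,0,0,0.1,1],
    [0,0,0,0,0,0.1,1],
    [0,0,0,0,0,0.1,1],
  ],
)

```text
time_s: 8.47
tcp_pos: [0.4616, 0.1699, 0.045]
ee_rot: [[-0.097, -0.995, 0.002], [-0.995, 0.097, -0.0], [-0.0, -0.002, -1.0]]
wrist_force: [-2.0, -0.9, 6.6]
gripper_width: 0.271
gripper_force: 30.0
```

>>> arm_command(
  deltas=[
    [0,0,0,0,0,0,-1],
    [0,0,0,0,0,0,-1],
    [0,0,0,0,0,0,-1],
    [0,0,0,0,0,0,-1],
    [0,0,0,0,0,0,-1],
    [0,0,0,0,0,0,-1],
    [0,0,0,0,0,0,-1],
    [0,0,0,0,0,0,-1],
  ],
)

```text
time_s: 9.13
tcp_pos: [0.4613, 0.1698, 0.0438]
ee_rot: [[-0.098, -0.995, 0.001], [-0.995, 0.098, -0.0], [0.0, -0.001, -1.0]]
wrist_force: [-0.2, -0.8, -0.8]
gripper_width: 0.796
gripper_force: 0.0
```

>>> arm_command(
  deltas=[
    [0,0,0,0,0,0,-1],
    [0,0,0,0,0,0,-1],
    [0,0,0,0,0,-4,-1],
    [0,0,0,0,0,-8,-1],
    [0,0,0,0,0,-12,-1],
    [0,0,0,0,0,-16,-1],
    [0,0,0,0,0,-16,-1],
  ],
)

```text
time_s: 9.72
tcp_pos: [0.4654, 0.1721, 0.2124]
ee_rot: [[-0.096, -0.995, 0.016], [-0.995, 0.096, 0.008], [-0.01, -0.015, -1.0]]
wrist_force: [-0.3, 0.7, -0.4]
gripper_width: 0.999
gripper_force: 0.0
```

Run:
```python
from h import *
s=sense();print(s["joints"])
for y in (26.7,-153.3): go([.5196,-.276,.21],y)
go([.5196,-.276,.21],174.4)
```

```text
[ 39.21487703  10.41975302 -20.5376301    0.26059639 -58.02306689
 -44.85285592]
t 9.72 tcp [0.4654 0.1721 0.2124] yaw 174.49 F [-0.3  0.7 -0.4] -> row [0.0069 0.0235 2.5795] [ 4.408e+01 -9.690e+00 -4.000e-02] rows 20.6
t 9.72 tcp [0.4654 0.1721 0.2124] yaw 174.49 F [-0.3  0.7 -0.4] -> row [-0.0177  0.0052 -0.562 ] [ 4.408e+01 -9.690e+00 -4.000e-02] rows 10.8
t 9.72 tcp [0.4654 0.1721 0.2124] yaw 174.49 F [-0.3  0.7 -0.4] -> row [-0.0154  0.0098  0.0017] [ 4.408e+01 -9.690e+00 -4.000e-02] rows 10.8
```

>>> arm_command(
  deltas=[
    [0,0,-0.08,4,-0.9,0,-1],
    [0,0,-0.16,8,-1.8,0,-1],
    [0,0,-0.24,12,-2.7,0,-1],
    [0,0,-0.32,16,-3.6,0,-1],
    [0,0,-0.4,20,-4.5,0,-1],
    [0,0,-0.48,24,-5.4,0,-1],
    [0,0,-0.56,28,-6.3,0,-1],
    [0,0,-0.56,32,-7.2,0,-1],
  ],
)

```text
time_s: 10.38
tcp_pos: [0.5013, -0.1577, 0.2038]
ee_rot: [[0.448, -0.894, 0.001], [-0.894, -0.448, 0.0], [0.001, -0.001, -1.0]]
wrist_force: [0.5, -0.6, -0.9]
gripper_width: 1.003
gripper_force: 0.0
```

Run:
```python
from h import *
go([.5196,-.276,.21],-153.3)
```

```text
t 10.38 tcp [ 0.5013 -0.1577  0.2038] yaw -153.36 F [ 0.5 -0.6 -0.9] -> row [-0.0012 -0.0006 -0.0011] [11.4   3.67 -0.62] rows 2.9
```

>>> arm_command(
  deltas=[
    [0,0,0,3.5,1.2,-0.5,-1],
    [0,0,0,7,2.4,-0.5,-1],
    [0,0,0,8.4,3.7,-0.5,-1],
    [0,0,0,8.4,3.7,-0.5,-1],
    [0,0,0,8.4,3.7,-0.5,-1],
    [0,0,0,8.4,3.7,-0.5,-1],
  ],
)

```text
time_s: 10.88
tcp_pos: [0.5056, -0.2469, 0.2085]
ee_rot: [[0.446, -0.895, 0.0], [-0.895, -0.446, 0.0], [-0.0, -0.001, -1.0]]
wrist_force: [0.5, 1.0, 0.4]
gripper_width: 1.0
gripper_force: 0.0
```

Run:
```python
from h import *
go([.5196,-.276,.21],-153.3)
c=capture("wrist");cv2.imwrite("pics/w5.png",c["pixels"]);import pickle;pickle.dump((c,sense()),open("w5.pkl","wb"))
a=np.radians(116.7);u=np.array([np.cos(a),np.sin(a)]);n=np.array([u[1],-u[0]]);k=np.array([.5196,-.276])
L=[[*(k+i*.026*u+j*.012*n),.095] for i,j in((1,1),(1,-1),(-1,-1),(-1,1))]
print(proj(c,L+[[*k,.051]]).round(1))
```

```text
t 10.88 tcp [ 0.5056 -0.2469  0.2085] yaw -153.53 F [0.5 1.  0.4] -> row [-0.0005  0.     -0.004 ] [ 3.23  0.05 -0.15] rows 0.8
[[303.3 188.3]
 [330.2 188.2]
 [330.8 128.7]
 [302.3 128.8]
 [316.6 151.6]]
```

View pics/w5.png

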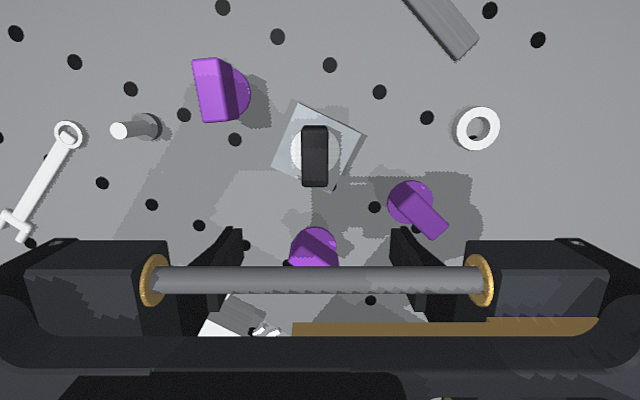

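The black key's grip top spans u 302–327, v 127–187, which is within 2 px of the prediction and parallel to the jaws. The purple ones sit clear of the fingers' path.

>>> arm_command(
  deltas=[
    [0,0,0,3.3,0,0,-1],
    [0,0,0,3.3,0,3,-1],
    [0,0,0,3.3,0,6,-1],
    [0,0,0,3.3,0,9,-1],
    [0,0,0,3.3,0,12,-1],
    [0,0,0,3.3,0,13.1,-1],
    [0,0,0,3.3,0,13.1,-1],
    [0,0,0,3.3,0,13.1,-1],
  ],
)

```text
time_s: 11.6
tcp_pos: [0.5215, -0.2764, 0.0786]
ee_rot: [[0.447, -0.894, 0.001], [-0.894, -0.448, -0.001], [0.001, -0.001, -1.0]]
wrist_force: [0.5, -0.1, 0.5]
gripper_width: 0.999
gripper_force: 0.0
```

Run:
```python
from h import *
go([.520,-.2766,.077],-153.4)
```

```text
t 11.6 tcp [ 0.5215 -0.2764  0.0786] yaw -153.42 F [ 0.5 -0.1  0.5] -> row [-0.0009 -0.0013 -0.0003] [-0.05  0.15  0.16] rows 0.1
```

>>> arm_command(
  deltas=[
    [0,0,0,0,0.1,0.1,1],
    [0,0,0,0,0.1,0.1,1],
    [0,0,0,0,0.1,0.1,1],
    [0,0,0,0,0.1,0.1,1],
    [0,0,0,0,0.1,0.1,1],
    [0,0,0,0,0.1,0.1,1],
    [0,0,0,0,0.1,0.1,1],
    [0,0,0,0,0.1,0.1,1],
  ],
)

```text
time_s: 12.27
tcp_pos: [0.5198, -0.2774, 0.077]
ee_rot: [[0.446, -0.895, 0.001], [-0.895, -0.446, -0.0], [0.001, -0.001, -1.0]]
wrist_force: [0.6, -1.3, -0.3]
gripper_width: 0.478
gripper_force: 0.0
```

>>> arm_command(
  deltas=[
    [0,0,0,0,0,0,1],
    [0,0,0,0,0,0,1],
    [0,0,0,0,0,0,1],
    [0,0,0,0,0,0,1],
    [0,0,0,0,0,0,1],
    [0,0,0,0,0,0,1],
    [0,0,0,0,0,0,1],
  ],
)

```text
time_s: 12.85
tcp_pos: [0.5208, -0.2773, 0.0771]
ee_rot: [[0.446, -0.895, 0.003], [-0.895, -0.446, -0.0], [0.002, -0.003, -1.0]]
wrist_force: [3.2, 1.9, -1.4]
gripper_width: 0.273
gripper_force: 30.0
```

>>> arm_command(
  deltas=[
    [0,0,0,0,0,-1,1],
    [0,0,0,0,0,-3,1],
    [0,0,0,0,0,-6,1],
    [0,0,0,0,0,-9,1],
    [0,0,0,0,0,-11,1],
    [0,0,0,0,0,-11,1],
    [0,0,0,0,0,-11,1],
  ],
)

```text
time_s: 13.43
tcp_pos: [0.5185, -0.2772, 0.1868]
ee_rot: [[0.445, -0.896, -0.0], [-0.896, -0.445, 0.001], [-0.001, -0.0, -1.0]]
wrist_force: [-0.3, 0.4, -4.9]
gripper_width: 0.273
gripper_force: 30.0
```

Run:
```python
from h import *
go([.5645,.005,.19],174.4)
go([.5645,.005,.19],-95.6)
```

```text
t 13.43 tcp [ 0.5185 -0.2772  0.1868] yaw -153.58 F [-0.3  0.4 -4.9] -> row [1.000e-04 1.000e-03 5.588e-01] [-23.22 -16.68  -0.3 ] rows 6.9
t 13.43 tcp [ 0.5185 -0.2772  0.1868] yaw -153.58 F [-0.3  0.4 -4.9] -> row [-7.000e-04  8.000e-04 -1.012e+00] [-23.22 -16.68  -0.3 ] rows 8.1
```

>>> arm_command(
  deltas=[
    [0,0,0.08,-3,-2.1,-0.3,1],
    [0,0,0.16,-6,-4.2,-0.3,1],
    [0,0,0.24,-9,-6.3,-0.3,1],
    [0,0,0.32,-12,-8.4,-0.3,1],
    [0,0,0.4,-15,-10.5,-0.3,1],
    [0,0,0.48,-18,-12.6,-0.3,1],
    [0,0,0.56,-21,-14.7,-0.3,1],
    [0,0,0.56,-24,-16.8,-0.3,1],
  ],
)

```text
time_s: 14.1
tcp_pos: [0.5606, 0.0135, 0.1869]
ee_rot: [[-0.101, -0.995, -0.006], [-0.995, 0.101, -0.001], [0.002, 0.006, -1.0]]
wrist_force: [0.8, -0.8, -3.2]
gripper_width: 0.27
gripper_force: 30.0
```

Run:
```python
from h import *
go([.570,.065,.19],174.5)
```

```text
t 14.1 tcp [0.5606 0.0135 0.1869] yaw 174.18 F [ 0.8 -0.8 -3.2] -> row [ 0.0062 -0.0021 -0.0055] [-5.22 -0.41 -0.33] rows 1.3
```

>>> arm_command(
  deltas=[
    [0.003,0,0,-2.5,-0.2,-0.1,1],
    [0.003,0,0,-5.2,-0.4,-0.1,1],
    [0.003,0,0,-5.2,-0.4,-0.1,1],
    [0.003,0,0,-5.2,-0.4,-0.1,1],
    [0.003,0,0,-5.2,-0.4,-0.1,1],
    [0.003,0,0,-5.2,-0.4,-0.1,1],
  ],
)

```text
time_s: 14.6
tcp_pos: [0.571, 0.0625, 0.1895]
ee_rot: [[-0.099, -0.995, 0.0], [-0.995, 0.099, -0.002], [0.001, -0.001, -1.0]]
wrist_force: [0.1, -1.0, -3.2]
gripper_width: 0.274
gripper_force: 30.0
```

Run:
```python
from h import *
import pickle
c=capture("wrist");s=sense();p=c["pixels"]
go([.5645,.005,.15],174.5,s)
f=np.array([.5645,.005])
uv=proj(c,[*f,.0535])[0];print("pred",uv)
x,y=uv.astype(int);g=p[y-40:y+40,x-40:x+40].max(2)
cv2.imwrite("pics/w6.png",cv2.resize(p[max(0,y-90):y+200,x-120:x+120],None,fx=2,fy=2)[:600])
n,l,st,ce=cv2.connectedComponentsWithStats((g<90).astype(np.uint8))
for i in range(1,n):
  if st[i,4]>60:
    q=ce[i]+[x-40,y-40];print(st[i],q,"socket",ray(c,*q,.0535))
# key grip in w5
c5,s5=pickle.load(open("w5.pkl","rb"));g=(c5["pixels"].max(2)<70).astype(np.uint8)[100:215,280:350]
n,l,st,ce=cv2.connectedComponentsWithStats(g);i=1+st[1:,4].argmax();print("key",st[i]+[280,100,0,0,0])
```

```text
t 14.65 tcp [0.5713 0.0625 0.1899] yaw 174.3 F [ 0.7  2.  -2.2] -> row [-0.0016 -0.001  -0.0035] [5.78 0.11 4.  ] rows 1.7
pred [316.7487089  127.50378354]
[ 23  26  34  34 588] [315.52380952 129.39795918] socket [0.56578338 0.00657749 0.0535    ]
key [ 301  126   27   61 1597]
```

View pics/w6.png

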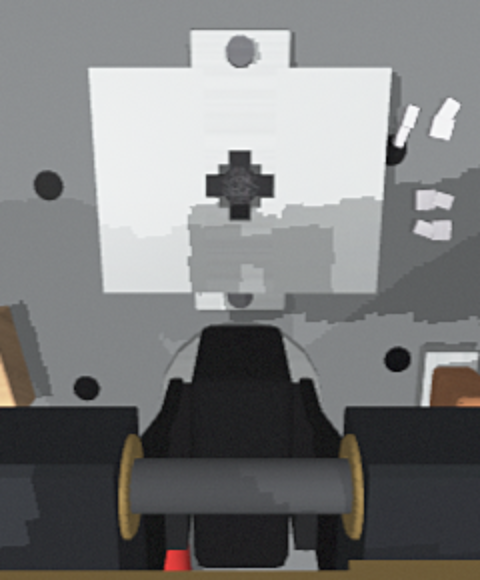

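The plus-shaped socket sits at (315.5,129.4), square to the picture, so the key yaw is right. The key is upright in the jaws.

Run:
```python
from h import *
import pickle
c5,s5=pickle.load(open("w5.pkl","rb"))
k=ray(c5,314.5,156.5,.095);R=s5["ee_rot"]
print("key",k,"rel tool at grasp",R.T@(k-[.5203,-.2773,.095]))
sk=np.array([.5658,.0066]);
Rt=yawR(174.5);off=(R.T@(k-[.5203,-.2773,.095]))[0]
t=sk-off*Rt[:2,0];print("tcp target",t);go([*t,.125],174.5)
```

```text
key [ 0.52238504 -0.27743155  0.095     ] rel tool at grasp [ 1.04880950e-03 -1.80684090e-03  1.67256506e-06]
tcp target [0.56590052 0.00764398]
t 14.65 tcp [0.5713 0.0625 0.1899] yaw 174.3 F [ 0.7  2.  -2.2] -> row [-0.0016 -0.001  -0.0035] [5.5  0.01 6.5 ] rows 2.0
```

>>> arm_command(
  deltas=[
    [0,0,0,3,0.1,0,1],
    [0,0,0,5.7,0.15,0,1],
    [0,0,0,5.7,0.15,3,1],
    [0,0,0,5.7,0.15,5.5,1],
    [0,0,0,5.7,0.15,6.1,1],
    [0,0,0,5.7,0.15,6.1,1],
    [0,0,0,5.7,0.15,6.1,1],
    [0,0,0,5.7,0.15,6.1,1],
  ],
)

```text
time_s: 15.32
tcp_pos: [0.5667, 0.0073, 0.1317]
ee_rot: [[-0.097, -0.995, 0.007], [-0.995, 0.097, -0.0], [-0.001, -0.007, -1.0]]
wrist_force: [0.8, 0.2, -2.3]
gripper_width: 0.273
gripper_force: 30.0
```

Run:
```python
from h import *
go([.564,.0058,.115],174.5)
```

```text
t 15.32 tcp [0.5667 0.0073 0.1317] yaw 174.42 F [ 0.8  0.2 -2.3] -> row [-0.0073  0.0006 -0.0015] [0.17 0.26 1.66] rows 0.4
```

>>> arm_command(
  deltas=[
    [0,0,0,0,0,0,1],
    [0,0,0,0,0,0,1],
    [0,0,0,0,0,0,1],
    [0,0,0,0,0,0,1],
    [0,0,0,0,0,0,1],
  ],
)

```text
time_s: 15.73
tcp_pos: [0.5654, 0.0072, 0.1302]
ee_rot: [[-0.098, -0.995, 0.004], [-0.995, 0.098, -0.0], [-0.0, -0.004, -1.0]]
wrist_force: [0.6, 0.2, -3.5]
gripper_width: 0.278
gripper_force: 30.0
```

Run:
```python
from h import *
go([.564,.0058,.115],174.5)
```

```text
t 15.73 tcp [0.5654 0.0072 0.1302] yaw 174.4 F [ 0.6  0.2 -3.5] -> row [-0.0044  0.0002 -0.0018] [0.16 0.13 1.52] rows 0.4
```

>>> arm_command(
  deltas=[
    [-0.002,0,0,0.15,0.05,0.5,1],
    [-0.002,0,0,0.15,0.05,1,1],
    [-0.002,0,0,0.15,0.05,1.5,1],
    [-0.002,0,0,0.15,0.05,1.5,1],
    [-0.002,0,0,0.15,0.05,1.5,1],
    [-0.002,0,0,0.15,0.05,1.5,1],
  ],
)

```text
time_s: 16.23
tcp_pos: [0.5648, 0.0056, 0.1154]
ee_rot: [[-0.098, -0.995, 0.002], [-0.995, 0.098, -0.0], [0.0, -0.002, -1.0]]
wrist_force: [-1.4, -0.6, 2.4]
gripper_width: 0.271
gripper_force: 30.0
```

Run:
```python
from h import *
go([.564,.0058,.105],174.5)
```

```text
t 16.23 tcp [0.5648 0.0056 0.1154] yaw 174.4 F [-1.4 -0.6  2.4] -> row [-0.0021 -0.0002 -0.0018] [-0.01  0.09  1.04] rows 0.3
```

>>> arm_command(
  deltas=[
    [0,0,0,0,0.05,0.3,1],
    [0,0,0,0,0.05,0.6,1],
    [0,0,0,0,0.05,0.9,1],
    [0,0,0,0,0.05,1,1],
    [0,0,0,0,0.05,1,1],
    [0,0,0,0,0.05,1,1],
  ],
)

```text
time_s: 16.73
tcp_pos: [0.5648, 0.0057, 0.1052]
ee_rot: [[-0.098, -0.995, 0.003], [-0.995, 0.098, -0.0], [-0.0, -0.003, -1.0]]
wrist_force: [-0.6, -1.4, 3.3]
gripper_width: 0.27
gripper_force: 30.0
```

Run:
```python
from h import *
go([.564,.0058,.087],174.5)
```

```text
t 16.73 tcp [0.5648 0.0057 0.1052] yaw 174.4 F [-0.6 -1.4  3.3] -> row [-0.003   0.     -0.0017] [0.   0.08 1.82] rows 0.4
```

>>> arm_command(
  deltas=[
    [0,0,0,0,0,0.3,1],
    [0,0,0,0,0,0.6,1],
    [0,0,0,0,0,0.9,1],
    [0,0,0,0,0,1.2,1],
    [0,0,0,0,0,1.4,1],
    [0,0,0,0,0,1.4,1],
    [0,0,0,0,0,1.4,1],
  ],
)

```text
time_s: 17.32
tcp_pos: [0.5647, 0.0057, 0.0911]
ee_rot: [[-0.098, -0.995, 0.003], [-0.995, 0.098, -0.0], [0.0, -0.003, -1.0]]
wrist_force: [-0.3, -1.0, 5.6]
gripper_width: 0.271
gripper_force: 30.0
```

Run:
```python
from h import *
go([.564,.0058,.087],174.5)
```

```text
t 17.32 tcp [0.5647 0.0057 0.0911] yaw 174.4 F [-0.3 -1.   5.6] -> row [-0.0028 -0.     -0.0017] [-0.    0.08  0.41] rows 0.1
```

>>> arm_command(
  deltas=[
    [-0.001,0,0,0,0,0.2,1],
    [-0.001,0,0,0,0,0.35,1],
    [-0.001,0,0,0,0,0.4,1],
    [-0.001,0,0,0,0,0.4,1],
    [-0.001,0,0,0,0,0.4,1],
    [-0.001,0,0,0,0,0.4,1],
  ],
)

```text
time_s: 17.82
tcp_pos: [0.5648, 0.0057, 0.0873]
ee_rot: [[-0.097, -0.995, 0.002], [-0.995, 0.097, -0.0], [-0.0, -0.002, -1.0]]
wrist_force: [0.2, -0.8, 5.9]
gripper_width: 0.272
gripper_force: 30.0
```

>>> arm_command(
  deltas=[
    [0,0,0,0,0,0.15,1],
    [0,0,0,0,0,0.15,1],
    [0,0,0,0,0,0.15,1],
    [0,0,0,0,0,0.15,1],
  ],
)

```text
time_s: 18.15
tcp_pos: [0.5649, 0.0057, 0.0869]
ee_rot: [[-0.097, -0.995, 0.003], [-0.995, 0.097, -0.0], [0.0, -0.003, -1.0]]
wrist_force: [-1.3, -0.6, 11.6]
gripper_width: 0.276
gripper_force: 30.0
```

>>> arm_command(
  deltas=[
    [0,0,0,0,0,0.1,1],
    [0,0,0,0,0,0.1,1],
    [0,0,0,0,0,0.1,1],
    [0,0,0,0,0,0.1,1],
    [0,0,0,0,0,0.1,1],
    [0,0,0,0,0,0.1,1],
  ],
)

```text
time_s: 18.65
tcp_pos: [0.5649, 0.0057, 0.0869]
ee_rot: [[-0.097, -0.995, 0.003], [-0.995, 0.097, -0.001], [0.0, -0.003, -1.0]]
wrist_force: [-3.8, -1.1, 17.3]
gripper_width: 0.274
gripper_force: 30.0
```

Run:
```python
from h import *
go([.564,.0058,.087],174.5)
d=capture("scene")["pixels"][150:260,250:370];a=capture("top")["pixels"][160:270,220:360]
go([.564,.0058,.087],174.5)
cv2.imwrite("pics/end.png",np.hstack([cv2.resize(d,(420,385),interpolation=2),cv2.resize(a,(380,385),interpolation=2)]))
```

```text
t 18.65 tcp [0.5649 0.0057 0.0869] yaw 174.45 F [-3.8 -1.1 17.3] -> row [-0.0027 -0.0003 -0.0009] [-0.    0.09 -0.01] rows 0.0
t 18.75 tcp [0.5649 0.0057 0.0869] yaw 174.44 F [-4.3 -0.3 17.6] -> row [-0.0028 -0.0003 -0.001 ] [ 0.    0.09 -0.01] rows 0.0
```

View pics/end.png

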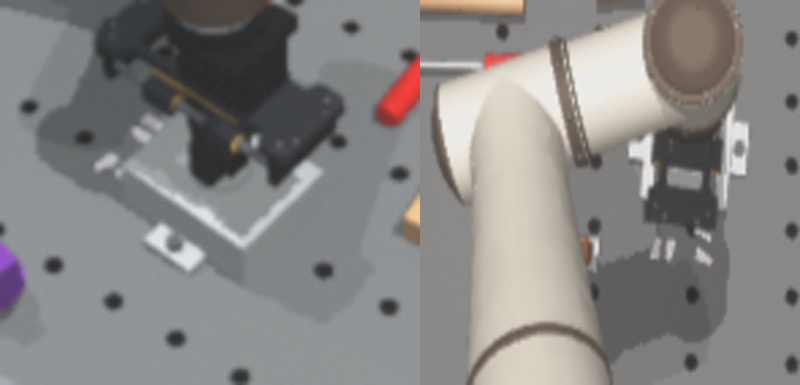

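The collar is seated on the block: z has hard-stopped at the expected height while the force rose from 11.6 to 17.3 N. The chips are on the table near (105,160) and (148,128) in the scene crop, and the scraper stands clear. I'll hand the job in.

```bash
python3 -c "
from station import finish_job
print(finish_job())"
```

```text
the job is handed in; nothing more can be done
None
```

The job is handed in (no verdict came back): all four chips are wiped onto the table, the scraper stands clear of the fixture, and the key is meshed and still gripped, pressed home with about 17 N at the wrist.

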